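Seat a soil block in the corner pocket of the soil reader

TASK

A rectangular soil block cast in resin lies loose on the flat deck of the soil reader: using the fingertips only, and never picking it up, first push it across the deck until its long side lies flat against the long rail, well short of the corner pocket. Then keep it pinned against the rail as you slide it along into the corner pocket over the round window, until it sits snug against both the rail and the end stop. Leave the round pellet, the white reference tile and all the other things standing about where they are.

Things in the scene. Friction and masses are not known exactly. Their poses are not given: they have to be found in the camera images.
- reader: Soil reader: heavy fixed bench instrument, 220 x 340 mm (its x, y), 100 mm high, beige, with a flat dark steel deck without a rim as its top (z=100). Origin: centre of the underside, z up. On the deck's +x side stands the rail, along y; rail, end stop and keeper bar form a corner pocket 39 mm wide and 35 mm deep at the +y end, open towards -y, a round window in its floor
- rail (a point): Middle of the rail's inner face at deck level, reader frame (60, 0, 100) mm, axes as the reader's. The aluminium rail is straight, 12 mm high and 12 wide, runs along y from -155 to 155 mm and faces -x
- stop (a point): Middle of the end stop's inner face at deck level, reader frame (39.5, 145, 100) mm, axes as the reader's. The aluminium stop is 12 mm high and 10 thick, runs along x from 7 to 72 mm (meeting the rail) and faces -y
- keeper (a point): Mouth end of the keeper bar's inner face at deck level, reader frame (21, 110, 100) mm, axes as the reader's. The bar stands opposite the rail, 12 mm high and 12 wide (x=9 to 21), from y=110 to the end stop; a 45 degree pointed nose as lead-in at its mouth end reaches y=104 (at x=15)
- pocket (a point): Where the middle of the block is when it is seated: reader frame (42, 115, 108) mm, axes as the reader's. The seated block fills the pocket and stands 25 mm out of its mouth
- block: The soil block: a brown speckled slab 36 mm (its x) x 60 mm (its y) x 16 mm high, 60 g give or take a third, lying flat on the deck in the half away from the pocket. Origin under its centre, z up; its long side starts within about 30 degrees of the rail's direction
- block_mid (a point): Centre of the soil block, 8 mm above its underside, axes as the block's. The block's top is 4 mm higher than the rail's. Pushed low on a side or an end, it slides flat over the deck without tipping
- pellet: Bystander: round pressed soil pellet in an aluminium cup, 40 mm across, 10 mm high, on the deck on the side away from the rail, origin under its centre
- reftile: Bystander: round white reference tile in a black holder, 44 mm across, 17 mm high, on the deck on the side away from the rail, origin under its centre
- jar1: Bystander: grey sample jar with black lid, 74 mm across, 125 mm high, on the bench to the left of the reader, origin under its centre
- jar2: Bystander: second such jar, same size, beside the first
- pot: Bystander: white lidded tub, 94 mm across, 68 mm high, on the bench to the right of the reader, origin under its centre
- vial: Bystander: red-capped sample vial, 36 mm across, 67 mm high, on the bench to the left of the reader, past the jars, origin under its centre
- spatula: Bystander: spatula 190 mm long, lying on the bench to the right of the reader
There are look-alikes about, which are no part of the job. Of the things that look like the block, the smaller one is meant.

How it is judged (in metres and radians):
On the way:
1. the block lies flat along the rail, still well short of the pocket (x of block_mid in the frame of pocket above -0.003 m and y of block_mid in the frame of pocket below -0.06 m and angle between the y axis of block_mid and the y axis of pocket, either way round below 0.08 rad), for 0.1 s.
At the end, for the whole second after the job is handed in: the block lies flat on the deck in the corner pocket, at rest, within 2.5 mm of touching both the rail and the end stop and within 0.06 rad of the rail's direction (x of block_mid in the frame of pocket between -0.0025 and 0.002 m and y of block_mid in the frame of pocket between -0.0025 and 0.002 m and z of block_mid in the frame of pocket between -0.002 and 0.002 m and angle between the y axis of block_mid and the y axis of pocket, either way round below 0.06 rad and angle between block_mid's own z axis and vertical below 0.05 rad and linear speed of block below 0.01 m/s).
It fails at once if the block is lifted or tipped up off the deck, or falls from it (z of block_mid in the frame of pocket above 0.006 m or z of block_mid in the frame of pocket below -0.02 m or angle between block_mid's own z axis and vertical above 0.2 rad).
It fails at once if the block nears the pocket while away from the rail (by more than 8 mm over the last 60 mm of the way) (y of block_mid in the frame of pocket above -0.06 m and x of block_mid in the frame of pocket below -0.008 m).
It fails at once if the pellet, the reference tile or another bystander is shifted by more than 15 mm (distance of any of pellet, reftile, jar1, jar2, pot, vial, spatula from where it was at the start of the episode above 0.015 m).
It also fails if it takes over 48 s, if anything falls off the work surface, if the arm or the gripper's body presses on something with over 40 N, if the wrist force passes 120 N, or if a joint passes its speed limit or range.

ROBOT

A 6-joint arm with a two-finger parallel gripper is mounted at the origin on the work surface. World frame = base frame: x ahead of the robot, y to its left, z up, the work surface at z = 0. Lengths are in mm, angles in rad, forces in N, time in s.
With the tool pointing down it reaches from about 375 to 925 mm from the base axis. Payload 5.7 kg.
Tool frame: the origin (TCP) lies on the centre line of the jaws, within the pads' length; the fingertips stand 11 mm ahead of it and the grasp point (between the pads) lies 8 mm behind it (env.tip_extent is the distance from the TCP to the fingertips, in mm); z points along the fingers, y is the direction in which the jaws open and shut (so a half turn about z gives the same grasp; the last joint's range is limited). The gripper opens to 88 mm and grips with 3 to 60 N. Pads are 20 mm wide; open, the fingers measure 115 mm over their backs; the gripper's body (75 mm by 178 mm) begins 61 mm behind the grasp point.
Start: joints at [-1.299, 0.359, 1.51, -0, 1.272, -0.115], TCP at [226.319, -555.647, 233.623] pointing down, gripper open.
Joint ranges: [-2.97, 2.97], [-1.01, 2.36], [0.21, 2.38], [-0.96, 4.11], [0.2, 2.71], [-2.98, 2.98]. Speed limits (rad/s): [2.39, 2.39, 3.14, 3.14, 3.14, 3.14].

INTERFACE

Orientations are given as a 3x3 rotation matrix whose columns are the frame's x, y, z axes.
In Python, from rig import env, optics gives the robot as it stands.
- The arm moves only by the shell command python3 -m pendant 'ROWS' [OPENING] [FORCE]. ROWS is JSON, a list of rows, each a list of 6 numbers: the shift along the tool's x, y, z in cm, then the turn, a rotation vector about the tool's x, y, z in degrees. In form: [[x, y, z, wx, wy, wz], ...]. A call has 1 to 20 rows; each row shifts and turns the commanded pose from where the row before left it, along the tool's axes as they then stand; what a row does not reach is not made up. A row lasts 1/12 s, in which the tool goes at most 41.7 mm and 7.16 degrees, less where a joint would pass 70% of its speed; a pose out of reach is approached as far as the arm can. A call with a gripper value outside its range is refused whole. OPENING is the finger opening in cm, from 0 to 8.78, set as the call begins (- or left out, the last holds). The fingers move at their own pace and stop on an object; FORCE is the grip in N (left out, the last holds). Time passes only in rows, so rows that do not move let the fingers close. It gives the time, the measured TCP pose, the force and the opening at its end, in the units of the state.
- env.get_obs(): the state, without advancing time (a new reading comes with each control period).
- optics.read_camera(name): name is "side" or "top"; returns a dict with "frame" (480x640x3 uint8, red, green, blue), "z_map" (480x640 float32, mm along the optical axis (not along the pixel's ray), 0 where there is no reading), "mtx" (3x3 intrinsics, pixels), "dist" ([k1, k2, p1, p2, k3] as OpenCV has them; the pictures are not rectified), "extrinsics" (4x4, takes a point from world to camera coordinates). Camera axes: x right, y up, looking along -z (the intrinsics and any distortion apply to the point x, -y, -z); pixel columns grow to the right and rows downward; lengths in mm; the calibration is good to about 2 mm. A picture is of the moment at which its call begins.
- env.job_done(): hands the job in, once; it reports no verdict.
The state is a dict: "clock": time; "q": joint angles; "qvel": joint speeds; "joint_torque": joint torques, N m; "ee_pos": TCP position; "eef_rot": TCP orientation; "ft_force": force on the tool from outside, world axes, zero at the start; "torque": the same for the moment, N m; "gripper_width": finger opening in mm.
Only numpy, scipy, OpenCV 4.12 (cv2) and the standard library are available. Lean on these libraries where they do the work, as an engineer would, in place of code of your own. Each camera call takes 0.05 s, during which the arm holds its last target.

## Working session

There is one attempt and no reset: what is moved stays moved. The work goes in short steps, Python scripts to look and compute and a shell command to move; the robot and the scene stay as the last step left them, time stands still between calls to the robot, and variables do not carry over. Pictures are saved under pics/ and viewed, and the job is handed in when it is done.

```bash
mkdir -p pics; ls; python3 - <<'E'
from rig import env, optics
import cv2,numpy as np
o=env.get_obs(); print({k:np.round(v,3).tolist() for k,v in o.items()}, env.tip_extent)
for n in ["top","side"]:
    c=optics.read_camera(n)
    np.savez(f"{n}0.npz",**c)
    cv2.imwrite(f"pics/{n}0.png",c["frame"][:,:,::-1]); print(n,c["mtx"].tolist(),c["dist"],np.round(c["extrinsics"],3).tolist())
E
```

```text
pics
{'clock': 0.0, 'q': [-1.299, 0.36, 1.511, -0.0, 1.272, -0.115], 'qvel': [0.001, -0.0, -0.0, -0.001, 0.001, 0.001], 'joint_torque': [-0.0, -51.538, -27.073, 0.067, 0.035, -0.0], 'ee_pos': [226.155, -555.029, 232.812], 'eef_rot': [[0.926, 0.377, -0.0], [0.377, -0.926, 0.002], [0.0, -0.002, -1.0]], 'ft_force': [-0.315, 0.083, 0.163], 'torque': [-0.004, 0.019, 0.057], 'gripper_width': 87.978} 11.0
top [[614.0951442003225, 0.0, 320.3536513320985], [0.0, 614.0951442003225, 238.8188704749885], [0.0, 0.0, 1.0]] [-0.0880902  0.         0.         0.         0.       ] [[-0.027, -1.0, 0.0, 46.928], [0.998, -0.027, 0.051, -566.245], [-0.051, 0.002, 0.999, -1648.464], [0.0, 0.0, 0.0, 1.0]]
side [[433.0048267678446, 0.0, 321.06546255596294], [0.0, 433.0048267678446, 237.97262260848603], [0.0, 0.0, 1.0]] [0.00939469 0.         0.         0.         0.        ] [[-0.956, -0.294, 0.002, 530.196], [0.175, -0.561, 0.809, -172.333], [-0.237, 0.773, 0.588, -801.75], [0.0, 0.0, 0.0, 1.0]]
```

View pics/top0.png

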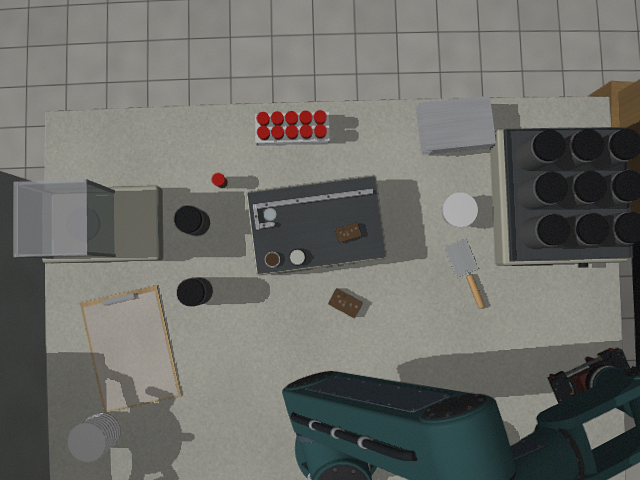

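View pics/side0.png

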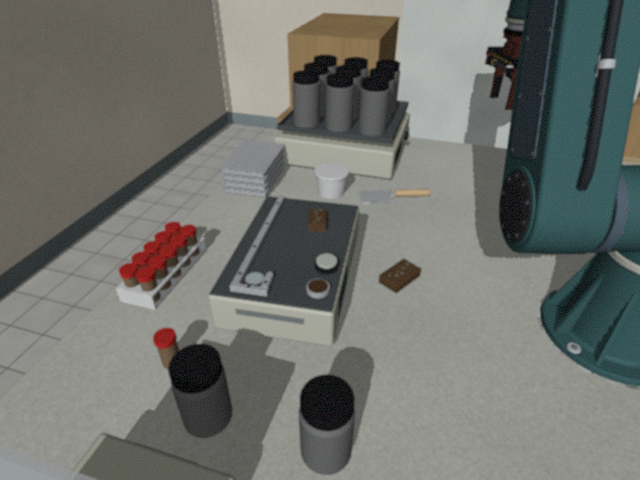

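```bash
cat > h.py <<'E'
import numpy as np,cv2
def ray(c,uv):
    p=cv2.undistortPoints(np.array(uv,float).reshape(-1,1,2),c["mtx"],c["dist"]).reshape(-1,2)
    d=np.c_[p[:,0],-p[:,1],-np.ones(len(p))]
    R=c["extrinsics"][:3,:3];t=c["extrinsics"][:3,3]
    return -R.T@t, d@R
def onplane(c,uv,z):
    o,d=ray(c,uv); s=(z-o[2])/d[:,2]; return o+d*s[:,None]
def proj(c,P):
    P=np.atleast_2d(P); R=c["extrinsics"][:3,:3];t=c["extrinsics"][:3,3]
    q=P@R.T+t; q=np.c_[q[:,0],-q[:,1],-q[:,2]]
    return cv2.projectPoints(q,np.zeros(3),np.zeros(3),c["mtx"],c["dist"])[0].reshape(-1,2)
def cloud(c):
    z=c["z_map"]; v,u=np.nonzero(z>0); o,d=ray(c,np.c_[u,v]); return np.c_[u,v],o+d*z[v,u][:,None]
E
python3 - <<'E'
import numpy as np,cv2
from h import *
c=dict(np.load("top0.npz"))
f=c["frame"][165:285,235:400]
cv2.imwrite("pics/crop0.png",cv2.resize(f[:,:,::-1],None,fx=4.8,fy=4.8,interpolation=cv2.INTER_CUBIC))
c2=dict(np.load("side0.npz"))
f=c2["frame"][190:340,205:365]
cv2.imwrite("pics/crops0.png",cv2.resize(f[:,:,::-1],None,fx=4,fy=4,interpolation=cv2.INTER_CUBIC))
for c in (c,c2):
    uv,P=cloud(c)
    m=(P[:,2]>90)&(P[:,2]<108)&(P[:,0]>430)&(P[:,0]<800)&(abs(P[:,1]+0)<300)
    print(m.sum(),np.median(P[m,2]),P[m].min(0),P[m].max(0))
    q=P[m][:,:2]
    r=cv2.minAreaRect(q.astype(np.float32));print(r)
E
```

```text
9416 100.55244696355737 [ 476.63367484 -259.24756402   90.00228967] [796.24327186 221.16637421 107.99486397]
((618.0836791992188, -34.43634033203125), (252.49774169921875, 515.1394653320312), 12.284344673156738)
10490 101.82038985639963 [ 472.85630901 -134.79423489   90.00650783] [719.34808761 223.22900429 107.9609595 ]
((598.39013671875, 43.634246826171875), (220.33250427246094, 341.1770324707031), 5.868626117706299)
```

View pics/crop0.png

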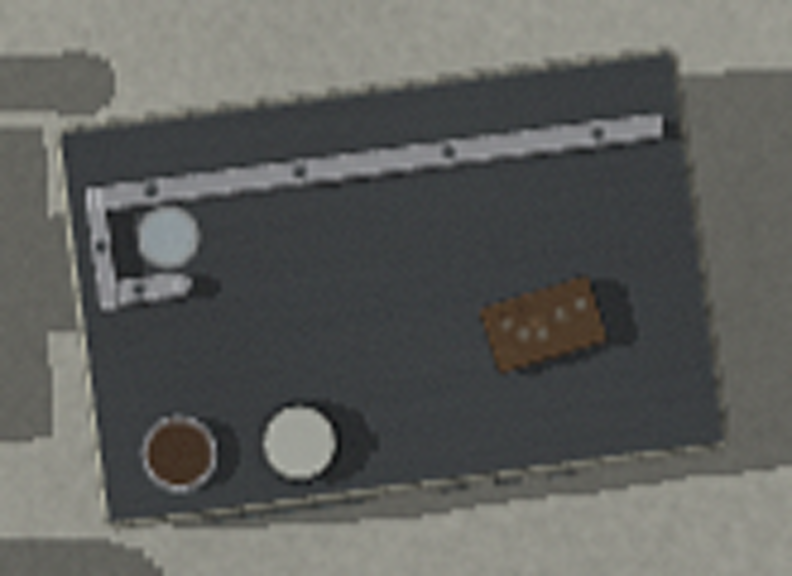

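View pics/crops0.png

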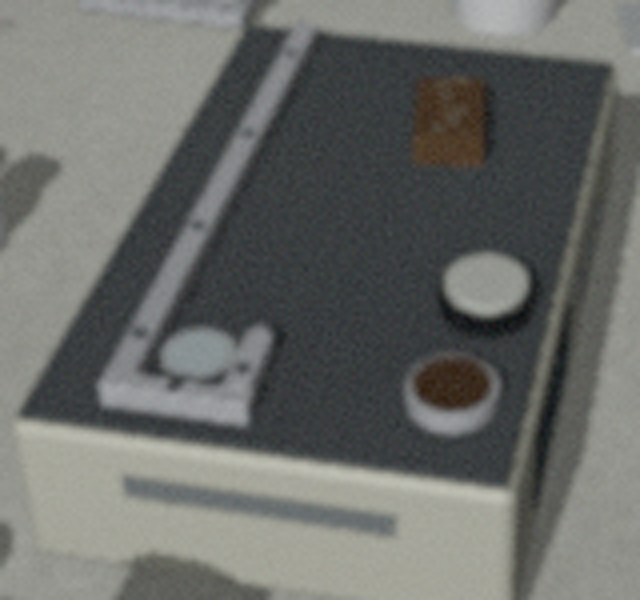

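```bash
cat > fit.py <<'E'
import numpy as np,cv2
from h import *
from scipy.optimize import least_squares
def w(x,y,th,pts):
    c,s=np.cos(th),np.sin(th); pts=np.asarray(pts,float)
    return np.c_[x+c*pts[:,0]-s*pts[:,1], y+s*pts[:,0]+c*pts[:,1], pts[:,2]]
if __name__=="__main__":
    T=dict(np.load("top0.npz"));S=dict(np.load("side0.npz"))
    up=lambda a,o,s:(np.array(a,float)+.5)/s-.5+np.array(o)
    ct=up([(63,130),(672,52),(722,442),(110,522)],(235,165),4.8)
    cs=up([(22,416),(248,32),(612,66),(512,490)],(205,190),4)
    corners=[(110,170,100),(110,-170,100),(-110,-170,100),(-110,170,100)]
    # rail inner top edge line keypoints: end -155 inner top, rail/stop outer corner top
    kp=[(72,155,112),(60,-155,112),(7,155,112)]
    kt=up([(88,188),(662,137),(103,310)],(235,165),4.8)
    for nm,c,k,p in (("top",T,ct,corners),("topkp",T,kt,kp),("side",S,cs,corners)):
        r=least_squares(lambda v:(proj(c,w(*v,p))-k).ravel(),[600,43,0.1])
        print(nm,r.x,np.degrees(r.x[2]),np.round(r.fun,2))
    # block by color
    for c,b in ((T,(325,215,375,255)),(S,(300,200,335,240))):
        f=c["frame"].astype(int); m=(f[:,:,0]-f[:,:,2]>22)
        mm=np.zeros_like(m);mm[b[1]:b[3],b[0]:b[2]]=m[b[1]:b[3],b[0]:b[2]]
        mm=cv2.morphologyEx(mm.astype(np.uint8),cv2.MORPH_CLOSE,np.ones((5,5)))
        v,u=np.nonzero(mm); print(mm.sum())
        P=onplane(c,np.c_[u,v],116)[:,:2]; print(cv2.minAreaRect(P.astype(np.float32)),P.mean(0))
E
python3 fit.py
```

```text
top [6.01157598e+02 4.11680477e+01 1.00111644e-01] 5.735974664193713 [-2.14 -1.36  1.43 -1.72  2.32  1.41 -1.61  1.59]
topkp [6.00541753e+02 4.10666638e+01 1.02560821e-01] 5.876302201792829 [-0.35  0.21  0.7  -0.14 -0.35 -0.08]
side [5.97986813e+02 4.13428979e+01 1.06988741e-01] 6.130003295519094 [-3.31  0.76 -1.08 -3.    2.33 -1.82  2.24  0.43]
319
((577.5661010742188, -38.6255989074707), (34.94886016845703, 59.09238052368164), 15.794364929199219) [577.51394493 -38.58371632]
348
((573.3198852539062, -28.358444213867188), (34.37067413330078, 74.5656509399414), 16.70611000061035) [571.95256168 -26.85502877]
```

```bash
python3 -m pendant '[[0,0,0,0,0,5.4],[0,0,0,0,0,5.4],[0,0,0,0,0,5.4],[2.1,-2.8,0,0,0,0],[2.1,-2.8,0,0,0,0],[2.1,-2.8,0,0,0,0],[2.1,-2.8,0,0,0,0],[2.1,-2.8,0,0,0,0],[2.1,-2.8,0,0,0,0],[2.1,-2.8,0,0,0,0],[2.1,-2.8,0,0,0,0],[2.1,-2.8,0,0,0,0],[2.1,-2.8,0,0,0,0],[2.1,-2.8,0,0,0,0],[2.1,-2.8,0,0,0,0],[2.1,-2.8,0,0,0,0],[2.1,-2.8,0,0,0,0],[2.1,-2.8,0,0,0,0],[2.1,-2.8,0,0,0,0],[2.1,-2.8,0,0,0,0]]' 3
cat > st.py <<'E'
from rig import env
import numpy as np
o=env.get_obs();p=o["ee_pos"];R=o["eef_rot"]
X,Y,T=600.5,41.1,0.1026
c,s=np.cos(T),np.sin(T);d=np.array(p[:2])-[X,Y]
print("t",round(o["clock"],2),"world",np.round(p,1),"reader",np.round([c*d[0]+s*d[1],-s*d[0]+c*d[1]],1),"yawrel",round(np.degrees(np.arctan2(R[1][0],R[0][0])-T),2),"z",np.round(np.array(R)[:,2],3),"F",np.round(o["ft_force"],1),"w",o["gripper_width"])
E
python3 st.py
```

```text
clock: 1.77
ee_pos: [532.3, -43.3, 233.4]
eef_rot: [[0.995, 0.104, -0.001], [0.104, -0.995, 0.0], [-0.001, -0.0, -1.0]]
ft_force: [0.5, -0.5, -0.2]
gripper_width: 29.9
t 1.77 world [532.3 -43.3 233.4] reader [-76.5 -77. ] yawrel 0.09 z [-0.001  0.    -1.   ] F [ 0.5 -0.5 -0.2] w 29.91725458509286
```

```bash
python3 -m pendant '[[0,0,2.5,0,0,0],[0,0,2.5,0,0,0],[0,0,2.5,0,0,0],[0,0,2.5,0,0,0],[0,0,1.6,0,0,0],[0,0,0,0,0,0]]'
python3 - <<'E'
from rig import env, optics
import cv2,numpy as np
for n,(x0,y0,x1,y1) in (("top",(235,165,400,285)),("side",(205,150,405,300))):
    c=optics.read_camera(n); np.savez(f"{n}1.npz",**c)
    cv2.imwrite(f"pics/{n}1.png",cv2.resize(c["frame"][y0:y1,x0:x1,::-1],None,fx=4,fy=4,interpolation=cv2.INTER_CUBIC))
E
python3 st.py
```

```text
clock: 2.27
ee_pos: [528.9, -44.4, 114.1]
eef_rot: [[0.995, 0.104, -0.007], [0.104, -0.995, 0.002], [-0.007, -0.002, -1.0]]
ft_force: [0.2, 0.2, -0.5]
gripper_width: 30.3
t 2.37 world [531.4 -45.  117.3] reader [-77.5 -78.6] yawrel 0.08 z [-0.002  0.    -1.   ] F [-0.1 -0.3 -0.3] w 29.927954943901177
```

View pics/top1.png

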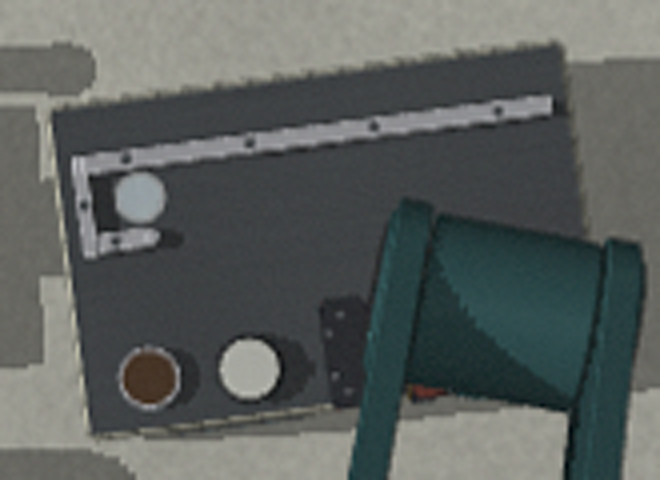

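View pics/side1.png

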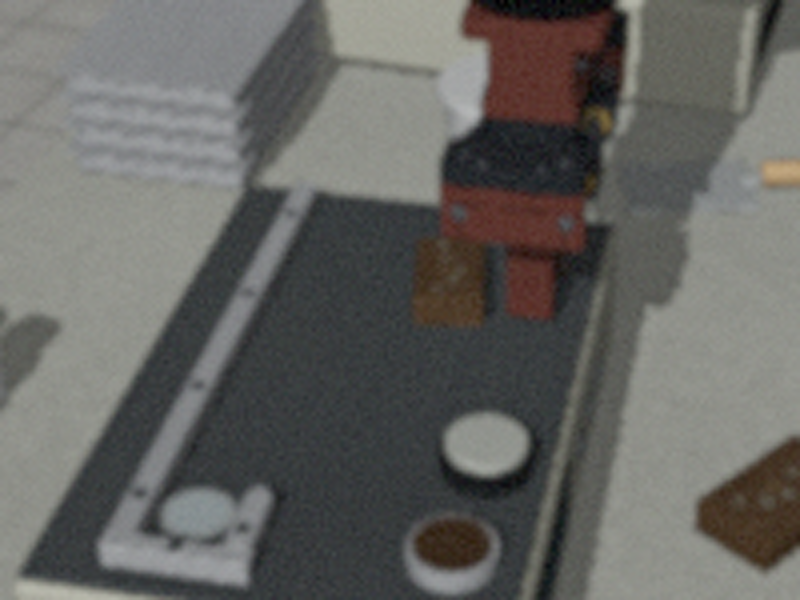

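```bash
python3 -m pendant '[[0,0,0.2,0,0,0],[0.5,0,0,0,0,0],[0.5,0,0,0,0,0],[0.5,0,0,0,0,0],[0.5,0,0,0,0,0],[0.5,0,0,0,0,0],[0.5,0,0,0,0,0],[0.5,0,0,0,0,0],[0.5,0,0,0,0,0],[0.5,0,0,0,0,0],[0.5,0,0,0,0,0],[0.5,0,0,0,0,0],[0.5,0,0,0,0,0],[0.5,0,0,0,0,0],[0.5,0,0,0,0,0],[0.4,0,0,0,0,0],[0.3,0,0,0,0,0],[0,0,0,0,0,0]]'
python3 - <<'E'
from rig import env, optics
import cv2,numpy as np
for n,(x0,y0,x1,y1) in (("top",(235,165,400,285)),("side",(205,150,405,300))):
    c=optics.read_camera(n); np.savez(f"{n}2.npz",**c)
    cv2.imwrite(f"pics/{n}2.png",cv2.resize(c["frame"][y0:y1,x0:x1,::-1],None,fx=4,fy=4,interpolation=cv2.INTER_CUBIC))
E
python3 st.py
```

```text
clock: 3.87
ee_pos: [609.4, -37.1, 115.7]
eef_rot: [[0.995, 0.104, 0.001], [0.104, -0.995, 0.0], [0.001, 0.0, -1.0]]
ft_force: [0.4, 0.3, 0.4]
gripper_width: 29.9
t 3.97 world [608.6 -37.1 115.7] reader [  0.1 -78.6] yawrel 0.09 z [ 0.  0. -1.] F [-0.1  0.5  0.9] w 29.719959770506563
```

View pics/side2.png

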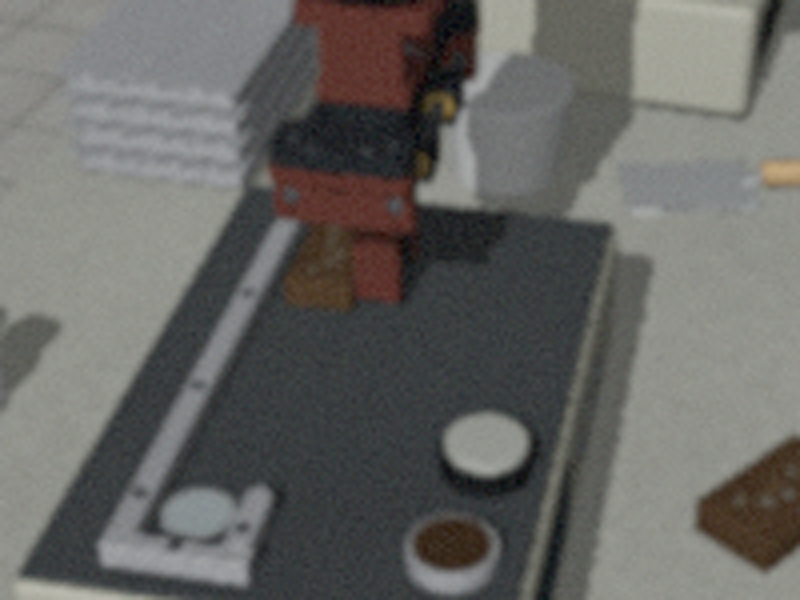

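View pics/top2.png

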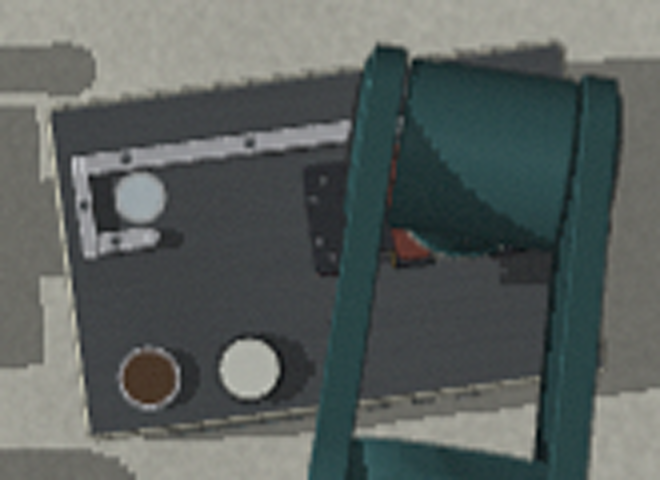

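```bash
python3 -m pendant '[[0.3,0,0,0,0,0],[0.3,0,0,0,0,0],[0.3,0,0,0,0,0],[0.2,0,0,0,0,0],[0.1,0,0,0,0,0],[0,0,0,0,0,0]]';python3 st.py;python3 -m pendant '[[0.1,0,0,0,0,0],[0,0,0,0,0,0]]';python3 -m pendant '[[0.1,0,0,0,0,0],[0,0,0,0,0,0]]';python3 st.py
```

```text
clock: 4.47
ee_pos: [619.7, -35.9, 115.6]
eef_rot: [[0.995, 0.104, -0.002], [0.104, -0.995, -0.0], [-0.002, -0.0, -1.0]]
ft_force: [-3.0, -0.9, 2.4]
gripper_width: 30.2
t 4.47 world [619.7 -35.9 115.6] reader [ 11.2 -78.6] yawrel 0.09 z [-0.002 -0.    -1.   ] F [-3.  -0.9  2.4] w 30.16294370537885
clock: 4.63
ee_pos: [619.8, -35.9, 115.6]
eef_rot: [[0.995, 0.104, -0.003], [0.104, -0.995, -0.0], [-0.003, -0.0, -1.0]]
ft_force: [-5.7, -1.9, 4.8]
gripper_width: 30.0
clock: 4.8
ee_pos: [619.8, -35.9, 115.5]
eef_rot: [[0.995, 0.104, -0.005], [0.104, -0.995, -0.0], [-0.005, -0.0, -1.0]]
ft_force: [-7.8, -2.8, 6.0]
gripper_width: 29.8
t 4.8 world [619.8 -35.9 115.5] reader [ 11.3 -78.6] yawrel 0.1 z [-0.005 -0.    -1.   ] F [-7.8 -2.8  6. ] w 29.782845157195013
```

```bash
python3 -m pendant '[[0,0,0,0,0,0],[0,0,0,0,0,0],[0,0,0,0,0,0]]'
python3 - <<'E'
from rig import env, optics
import cv2,numpy as np
for n,(x0,y0,x1,y1) in (("side",(240,170,360,260)),):
    c=optics.read_camera(n); np.savez(f"{n}3.npz",**c)
    cv2.imwrite(f"pics/{n}3.png",cv2.resize(c["frame"][y0:y1,x0:x1,::-1],None,fx=6,fy=6,interpolation=cv2.INTER_CUBIC))
E
```

```text
clock: 5.05
ee_pos: [619.8, -35.9, 115.5]
eef_rot: [[0.995, 0.104, -0.005], [0.104, -0.995, -0.0], [-0.005, -0.0, -1.0]]
ft_force: [-8.3, -3.4, 6.8]
gripper_width: 30.0
```

View pics/side3.png

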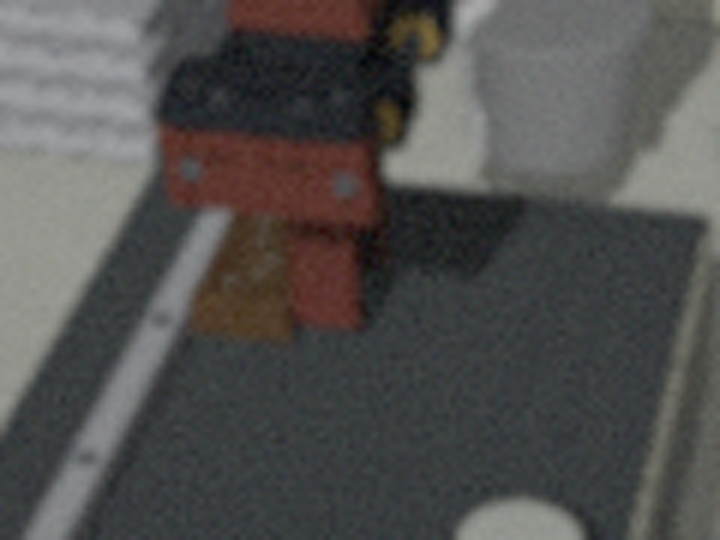

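```bash
python3 -m pendant '[[-0.5,0,0,0,0,0],[-0.5,0,0,0,0,0],[-0.5,0,0,0,0,0],[0,0,-2.5,0,0,0],[0,0,-2.5,0,0,0],[0,2.5,-1,0,0,0],[1.5,2.6,0,0,0,0],[2.7,0,0,0,0,0],[0,0,0,0,0,-6.9],[0,0,0,0,0,-6.9],[0,0,0,0,0,-6.9],[0,0,0,0,0,-6.9],[0,0,0,0,0,-6.9],[0,0,0,0,0,-6.9],[0,0,0,0,0,-6.9]]' 
python3 -m pendant '[[0,0,0,0,0,-6.9],[0,0,0,0,0,-6.9],[0,0,0,0,0,-6.9],[0,0,0,0,0,-6.9],[0,0,0,0,0,-6.9],[0,0,0,0,0,-7],[0,0,0,0,0,0],[0,0,0,0,0,0]]' 0.6
python3 - <<'E'
from rig import env, optics
import cv2,numpy as np
for n,(x0,y0,x1,y1) in (("top",(235,165,400,285)),("side",(205,150,405,300))):
    c=optics.read_camera(n); np.savez(f"{n}4.npz",**c)
    cv2.imwrite(f"pics/{n}4.png",cv2.resize(c["frame"][y0:y1,x0:x1,::-1],None,fx=4,fy=4,interpolation=cv2.INTER_CUBIC))
E
python3 st.py
```

```text
clock: 6.35
ee_pos: [654.7, -83.6, 175.6]
eef_rot: [[0.579, 0.815, 0.001], [0.815, -0.579, 0.0], [0.001, 0.001, -1.0]]
ft_force: [-0.2, -0.1, -0.6]
gripper_width: 30.0
clock: 7.02
ee_pos: [654.7, -83.6, 175.7]
eef_rot: [[-0.097, 0.995, 0.001], [0.995, 0.097, 0.0], [0.0, 0.001, -1.0]]
ft_force: [0.5, -1.1, 0.9]
gripper_width: 5.7
t 7.12 world [654.6 -83.6 175.7] reader [  41.1 -129.6] yawrel 89.69 z [ 0.  0. -1.] F [-0.   0.4  0.2] w 6.218963230805738
```

View pics/top4.png

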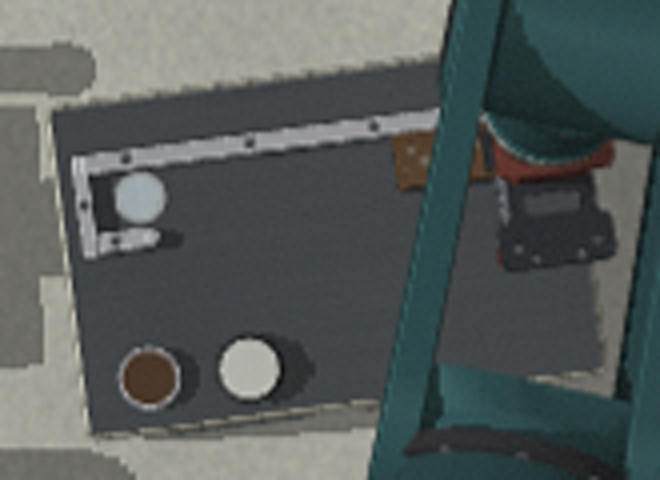

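View pics/side4.png

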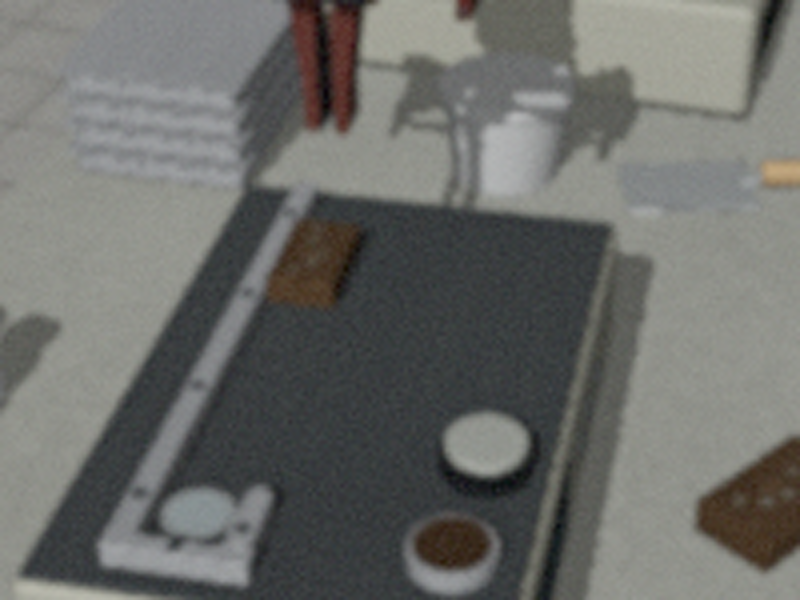

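```bash
python3 - <<'E'
import numpy as np
from h import *
c=dict(np.load("top4.npz"))
uv=(np.array([(392,138),(400,188),(488,178)])+.5)/4-.5+[235,165]
P=onplane(c,uv,116); X,Y,T=600.5,41.1,.1026
d=P[:,:2]-[X,Y];R=np.array([[np.cos(T),-np.sin(T)],[np.sin(T),np.cos(T)]]);print(d@R)
E
```

```text
[[  57.36146951  -49.66869884]
 [  24.94644449  -50.537184  ]
 [  24.04400232 -107.0217506 ]]
```

```bash
python3 -m pendant '[[-0.3,-0.3,0,0,0,0.3],[0,0,2,0,0,0],[0,0,2,0,0,0],[0,0,1,0,0,0],[0,0,0.5,0,0,0],[0,0,0.5,0,0,0],[0,0,0,0,0,0],[0,0,0,0,0,0]]'
python3 st.py
```

```text
clock: 7.78
ee_pos: [652.3, -87.0, 116.1]
eef_rot: [[-0.095, 0.995, 0.001], [0.995, 0.095, -0.0], [-0.0, 0.001, -1.0]]
ft_force: [-0.1, -0.4, 0.1]
gripper_width: 6.1
t 7.78 world [652.3 -87.  116.1] reader [  38.4 -132.7] yawrel 89.57 z [ 0.001 -0.    -1.   ] F [-0.1 -0.4  0.1] w 6.076643160722416
```

```bash
python3 -m pendant '[[0.3,0,0,0,0,-0.4],[0.3,0,0,0,0,0],[0.3,0,0,0,0,0],[0.3,0,0,0,0,0],[0.3,0,0,0,0,0],[0.4,0,0,0,0,0],[0.5,0.01,0,0,0,0],[0.5,0.01,0,0,0,0],[0.5,0.01,0,0,0,0],[0.5,0.01,0,0,0,0],[0.5,0.01,0,0,0,0],[0.5,0.01,0,0,0,0],[0.5,0.01,0,0,0,0],[0.5,0.01,0,0,0,0],[0.5,0.01,0,0,0,0],[0.4,0,0,0,0,0],[0.3,0,0,0,0,0],[0,0,0,0,0,0]]'
python3 - <<'E'
from rig import env, optics
import cv2,numpy as np
for n,(x0,y0,x1,y1) in (("top",(235,165,400,285)),("side",(205,170,355,285))):
    c=optics.read_camera(n); np.savez(f"{n}5.npz",**c)
    cv2.imwrite(f"pics/{n}5.png",cv2.resize(c["frame"][y0:y1,x0:x1,::-1],None,fx=4.8,fy=4.8,interpolation=cv2.INTER_CUBIC))
E
python3 st.py
```

```text
clock: 9.28
ee_pos: [645.6, -15.3, 115.6]
eef_rot: [[-0.103, 0.995, 0.0], [0.995, 0.103, 0.001], [0.001, 0.0, -1.0]]
ft_force: [0.1, -1.0, -0.0]
gripper_width: 6.1
t 9.38 world [645.8 -15.9 115.7] reader [ 39.2 -61.4] yawrel 90.0 z [ 0.  0. -1.] F [ 0.2  0.4 -0.1] w 5.6597361298208115
```

View pics/top5.png

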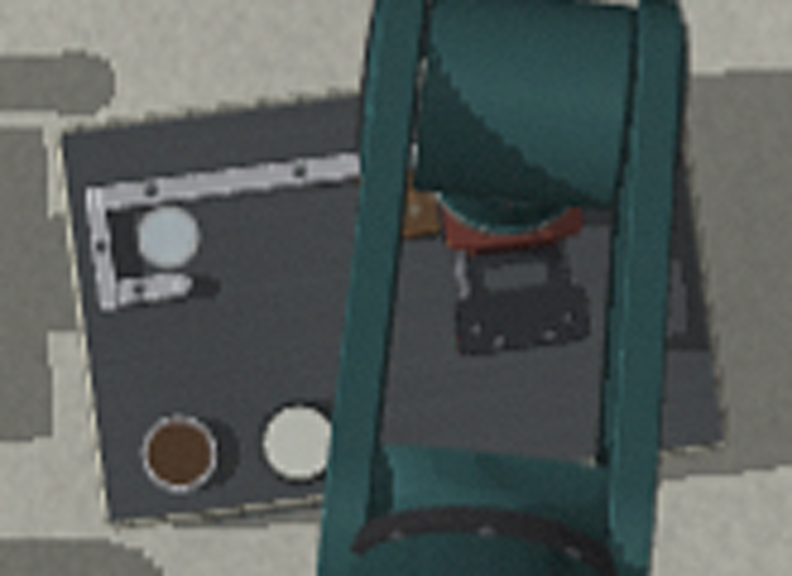

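View pics/side5.png

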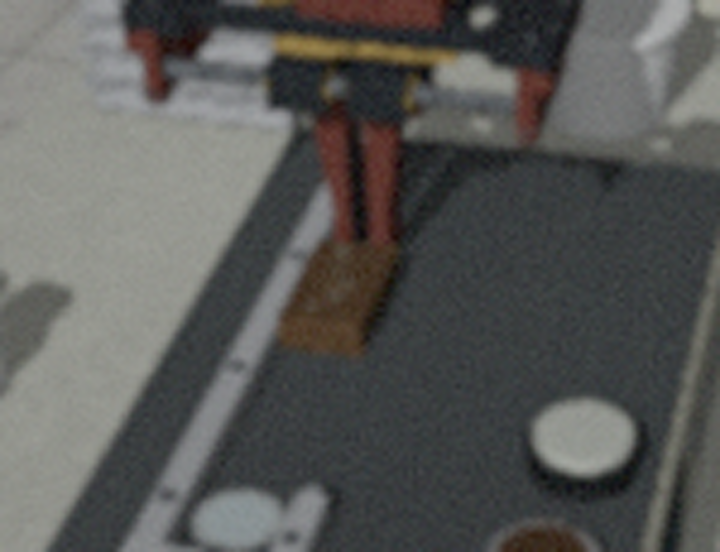

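```bash
python3 -m pendant '[[0.3,0,0,0,0,0],[0.4,0,0,0,0,0],[0.5,0.01,0,0,0,0],[0.5,0.01,0,0,0,0],[0.5,0.01,0,0,0,0],[0.5,0.01,0,0,0,0],[0.5,0.01,0,0,0,0],[0.5,0,0,0,0,0],[0.5,0,0,0,0,0],[0.5,0,0,0,0,0],[0.5,0,0,0,0,0],[0.5,0,0,0,0,0],[0.5,0,0,0,0,0],[0.4,0,0,0,0,0],[0.3,0,0,0,0,0],[0,0,0,0,0,0]]'
python3 - <<'E'
from rig import env, optics
import cv2,numpy as np
for n,(x0,y0,x1,y1) in (("side",(205,170,355,285)),):
    c=optics.read_camera(n); np.savez(f"{n}6.npz",**c)
    cv2.imwrite(f"pics/{n}6.png",cv2.resize(c["frame"][y0:y1,x0:x1,::-1],None,fx=4.8,fy=4.8,interpolation=cv2.INTER_CUBIC))
E
python3 st.py
```

```text
clock: 10.72
ee_pos: [639.1, 53.4, 115.7]
eef_rot: [[-0.103, 0.995, 0.0], [0.995, 0.103, 0.001], [0.001, 0.0, -1.0]]
ft_force: [0.9, 0.4, 0.5]
gripper_width: 6.2
t 10.77 world [639.2  53.1 115.7] reader [39.8  7.9] yawrel 90.0 z [ 0.  0. -1.] F [ 1.  -0.3  0.8] w 6.178093408761645
```

View pics/side6.png

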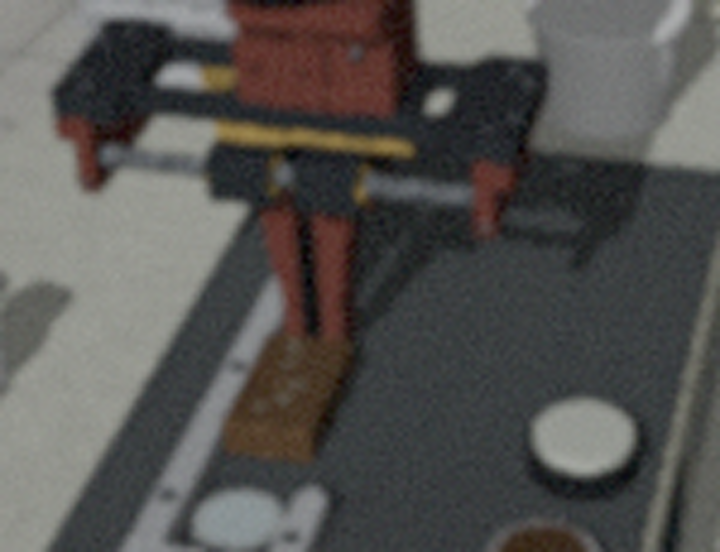

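```bash
python3 -m pendant '[[0.3,0,0,0,0,0],[0.4,0,0,0,0,0],[0.4,0,0,0,0,0],[0.4,0,0,0,0,0],[0.4,0,0,0,0,0],[0.4,0,0,0,0,0],[0.4,0,0,0,0,0],[0.4,0,0,0,0,0],[0.4,0,0,0,0,0],[0.4,0,0,0,0,0],[0.4,0,0,0,0,0],[0.4,0,0,0,0,0],[0.4,0,0,0,0,0],[0.4,0,0,0,0,0],[0.3,0,0,0,0,0],[0.2,0,0,0,0,0],[0,0,0,0,0,0]]'
python3 - <<'E'
from rig import env, optics
import cv2,numpy as np
for n,(x0,y0,x1,y1) in (("side",(205,170,355,285)),):
    c=optics.read_camera(n); np.savez(f"{n}7.npz",**c)
    cv2.imwrite(f"pics/{n}7.png",cv2.resize(c["frame"][y0:y1,x0:x1,::-1],None,fx=4.8,fy=4.8,interpolation=cv2.INTER_CUBIC))
E
python3 st.py
```

```text
clock: 12.18
ee_pos: [632.8, 112.8, 115.6]
eef_rot: [[-0.102, 0.995, -0.0], [0.995, 0.102, 0.0], [0.0, -0.0, -1.0]]
ft_force: [0.3, 1.0, 0.4]
gripper_width: 6.2
t 12.23 world [632.8 112.5 115.6] reader [39.4 67.8] yawrel 90.0 z [-0.  0. -1.] F [ 0.2 -0.1  0.9] w 5.871690004678328
```

View pics/side7.png

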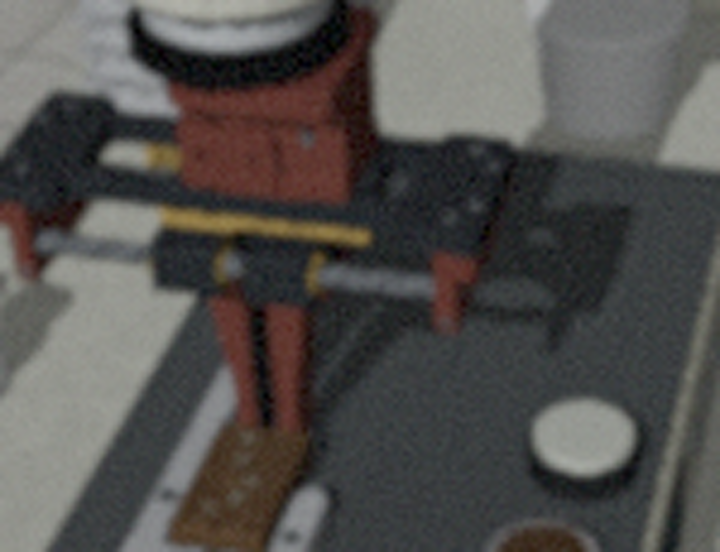

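Entering the pocket cleanly, about 7 mm to go. I'll go on in small steps and watch the force.

```bash
python3 -m pendant '[[0.2,0,0,0,0,0],[0.2,0,0,0,0,0],[0.1,0,0,0,0,0],[0,0,0,0,0,0]]';python3 -m pendant '[[0.1,0,0,0,0,0],[0,0,0,0,0,0],[0,0,0,0,0,0]]';python3 -m pendant '[[0.1,0,0,0,0,0],[0,0,0,0,0,0],[0,0,0,0,0,0]]'; python3 st.py
```

```text
clock: 12.57
ee_pos: [632.3, 117.4, 115.6]
eef_rot: [[-0.102, 0.995, -0.0], [0.995, 0.102, 0.0], [0.0, -0.0, -1.0]]
ft_force: [-0.2, -0.5, -0.6]
gripper_width: 5.9
clock: 12.82
ee_pos: [632.3, 118.2, 115.7]
eef_rot: [[-0.102, 0.995, -0.0], [0.995, 0.102, 0.0], [0.0, -0.0, -1.0]]
ft_force: [-0.4, 0.2, 0.3]
gripper_width: 5.8
clock: 13.07
ee_pos: [632.3, 119.2, 115.7]
eef_rot: [[-0.102, 0.995, 0.0], [0.995, 0.102, 0.0], [0.0, 0.0, -1.0]]
ft_force: [-0.4, -1.2, -0.8]
gripper_width: 6.4
t 13.07 world [632.3 119.2 115.7] reader [39.6 74.4] yawrel 89.99 z [ 0.  0. -1.] F [-0.4 -1.2 -0.8] w 6.420920582043048
```

```bash
for i in 1; do python3 -m pendant '[[0.1,0,0,0,0,0],[0,0,0,0,0,0],[0,0,0,0,0,0]]';python3 -m pendant '[[0.1,0,0,0,0,0],[0,0,0,0,0,0],[0,0,0,0,0,0]]'; done; python3 st.py
```

```text
clock: 13.32
ee_pos: [632.3, 119.2, 115.7]
eef_rot: [[-0.102, 0.995, 0.0], [0.995, 0.102, -0.001], [-0.001, 0.0, -1.0]]
ft_force: [-0.1, -5.1, 0.9]
gripper_width: 6.1
clock: 13.57
ee_pos: [632.3, 119.3, 115.7]
eef_rot: [[-0.102, 0.995, 0.0], [0.995, 0.102, -0.003], [-0.003, 0.0, -1.0]]
ft_force: [1.5, -8.7, -0.5]
gripper_width: 6.1
t 13.57 world [632.3 119.3 115.7] reader [39.6 74.5] yawrel 90.0 z [ 0.    -0.003 -1.   ] F [ 1.5 -8.7 -0.5] w 6.084027524906115
```

```bash
python3 -m pendant '[[-0.3,0,0,0,0,0],[-0.5,0,0,0,0,0],[-1,0,0,0,0,0],[-2,0,-1,0,0,0],[-3,0,-2,0,0,0],[-3,0,-2,0,0,0],[-3,0,-2,0,0,0],[-3,0,-2,0,0,0],[-3,0,-1,0,0,0],[-3,0,0,0,0,0],[-2,0,0,0,0,0],[0,0,0,0,0,0]]'
python3 - <<'E'
from rig import env, optics
import cv2,numpy as np
for n,(x0,y0,x1,y1) in (("top",(235,175,325,240)),("side",(205,215,305,300))):
    c=optics.read_camera(n); np.savez(f"{n}8.npz",**c)
    cv2.imwrite(f"pics/{n}8.png",cv2.resize(c["frame"][y0:y1,x0:x1,::-1],None,fx=7,fy=7,interpolation=cv2.INTER_CUBIC))
E
python3 st.py
```

```text
clock: 14.57
ee_pos: [656.8, -120.4, 216.0]
eef_rot: [[-0.098, 0.995, 0.001], [0.995, 0.098, -0.002], [-0.002, 0.001, -1.0]]
ft_force: [-0.2, 0.1, 0.2]
gripper_width: 6.0
t 14.67 world [ 656.  -116.3  215.4] reader [  39.1 -162.2] yawrel 89.87 z [-0.     0.001 -1.   ] F [0.1 0.1 0. ] w 6.091882149744831
```

View pics/top8.png

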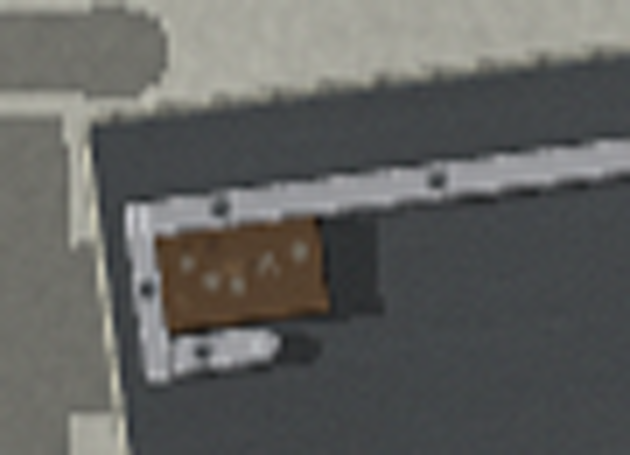

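View pics/side8.png

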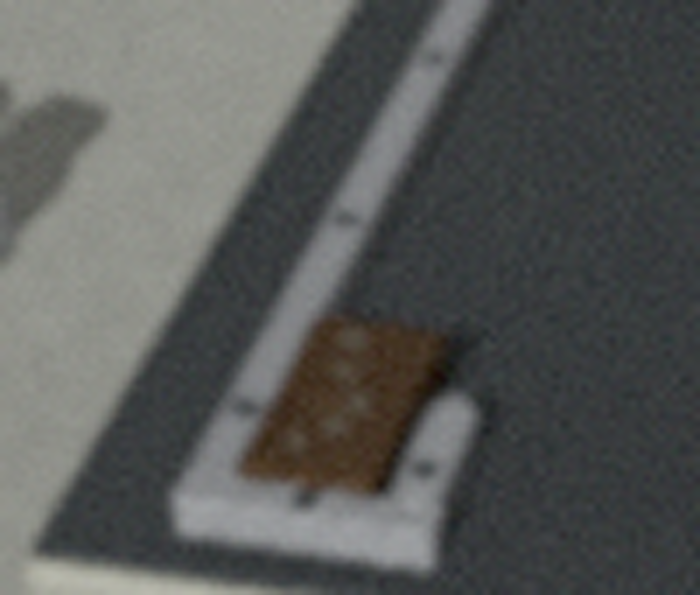

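```bash
python3 - <<'E'
from rig import env
print(env.job_done())
E
```

```text
the job is handed in; nothing more can be done
None
```

The soil block is in the corner pocket, snug against the rail and the end stop, and the job is handed in. It took about 15 s of the 48 s allowed.

- **To the rail:** I pushed the block across the deck with two spread fingertips until it lay flat along the rail, at about 8 N. It was then well short of the pocket, at about y = -80 mm in the reader frame.
- **Into the pocket:** I backed off, turned the gripper 90° and pushed the block's end along the rail. It met the end stop at about 9 N, with the fingertips at about y = 84.5 mm against the 85 mm expected. Then I backed the gripper clear.

**Last checks:** Both cameras show the block parallel to the rail, with no visible gap at the rail or the stop. The only gap is the expected clearance at the keeper bar. I did not measure its final position numerically.

**Disagreements:**
- The arm met the rail about 2.7 mm nearer than my camera-based reader position said. The two cameras also disagreed by about 2.5 mm. I relied on contact forces for the final fit.
- The deck corners fitted the stated 220 × 340 mm size poorly (errors up to about 3 pixels), so I located the reader from the rail and stop instead.

The pellet and reference tile looked unmoved in the pictures during the slide. I did not check the other bystanders with a final before-and-after comparison, though the arm did not go near them at their height.

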